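# Pack the punch cup up to its mark

### The arm

A 6-joint arm with a two-finger parallel gripper is mounted at the origin on the work surface. World frame = base frame: x ahead of the robot, y to its left, z up, the work surface at z = 0. Lengths are in m, angles in rad, forces in N, time in s.
With the tool pointing down it reaches from about 0.25 to 0.775 m from the base axis. Payload 4 kg.
Tool frame: the origin (TCP) lies midway between the tips of the shut fingers; the grasp point (between the pads) lies 19 mm behind it (robot.grasp_offset is the distance from the TCP to the grasp point, in m); z points along the fingers, y is the direction in which the jaws open and shut (so a half turn about z gives the same grasp; the last joint's range is limited). The gripper opens to 94 mm and grips with 3 to 60 N. Pads are 16 mm wide; open, the fingers measure 119 mm over their backs; the gripper's body (75 mm by 177 mm) begins 78 mm behind the grasp point.
Start: joints at [1.179, 0.087, 1.371, -0, 1.684, -0.103], TCP at [0.157, 0.527, 0.206] pointing down, gripper open.
Joint ranges: [-3.1, 3.1], [-0.76, 2.03], [0.27, 2.55], [-1.08, 4.22], [0.17, 2.65], [-2.57, 2.57]. Speed limits (rad/s): [2.79, 2.79, 3.14, 3.14, 3.14, 3.14].

### API

Orientations are given as [roll, pitch, yaw] about the fixed x, y, z axes, in that order (R = Rz(yaw) Ry(pitch) Rx(roll)).
In Python, from bench import status, viewer, order, robot gives the robot as it stands. The module is installed in compiled form; this text tells all that it offers.
- The arm moves only by the tool move_arm, never from a script. Its argument "targets" is a list of rows, each a list of 3 entries, a list of its own where there are three numbers: the shift along the tool's x, y, z in mm, then the turn, a rotation vector about the tool's x, y, z in degrees, then the opening, from -1 (shut) to 1 (fully open). A call has 1 to 20 rows; each row is the pose to reach, as a shift and turn from the pose commanded when the call began, along the tool's axes at that moment; what a row does not reach only later rows make up. A row lasts 1/8 s, in which the tool goes at most 62.5 mm and 10.7 degrees, less where a joint would pass 70% of its speed; a pose out of reach is approached as far as the arm can. A call with a gripper value outside its range is refused whole. The fingers move at their own pace and stop on an object; the grip force is fixed at half the most. Time passes only in rows, so rows that repeat a pose let the fingers close. It gives the time, the measured TCP pose, the force and the opening at its end, in the units of the state.
- status.get_obs(): the state, without advancing time (a new reading comes with each control period).
- viewer.snapshot(name): name is "scene" or "top" or "wrist"; returns the picture (400x640x3 uint8, red, green, blue); there is no depth.
- viewer.camera_model(name): a dict with "K" (3x3 intrinsics, pixels), "xyz" and "attitude" of the camera in the world; the wrist camera has in their place "T_tool_cam" (4x4, takes a point from camera to tool coordinates, whose origin is the TCP and whose axes are the flange's). Camera axes: x right, y up, looking along -z (the intrinsics and any distortion apply to the point x, -y, -z); pixel columns grow to the right and rows downward; lengths in m; the calibration is good to about 2 mm. The wrist camera is an equidistant fisheye: a pixel r from the principal point sees the ray r / f radians off the axis. A picture is of the moment at which its call begins: read the wrist's pose just before it. camera_model takes no time and is no camera call.
- order.close_job(): hands the job in, once; it reports no verdict.
The state is a dict: "time": time; "joint_positions": joint angles; "qvel": joint speeds; "joint_torque": joint torques, N m; "tool_pos": TCP position; "ee_rot": TCP orientation; "wrist_force": force on the tool from outside, world axes, zero at the start; "wrist_torque": the same for the moment, N m; "width": finger opening in m.
Only numpy, scipy, OpenCV 4.12 (cv2) and the standard library are available. Lean on these libraries where they do the work, as an engineer would, in place of code of your own. Each camera call takes 0.05 s, during which the arm holds its last target. There are 200 camera calls.

### The job

The packing cup has to be built up for the next punching job. Turn its bayonet cover counter-clockwise until it comes free, lift it out and stand it, grip up, in the middle of the cork mat; then stack the wooden packing discs flat inside the cup, thick and thin as needed and on top of whatever is already in there, until the top of the stack is level with the black mark, and put every disc left over on the bench into the plywood tray. Leave the tools, jar and wax alone.

Things in the scene. Friction and masses are not known exactly. Their poses are not given: they have to be found in the camera images.
- cup: Packing cup, fixed to the bench: base plate 130 x 130 x 12 mm with an upright aluminium tube in two half-shells, inner diameter 64, wall 6, rim 98 mm above the bench. Origin: on the tube axis, under the base, z up. The shells are at its +x and -x; on +y and -y are slots 43 mm wide over the full height, so fingers that close along its y can go down with a disc.
- cup_floor (a point): Middle of the tube floor, on which the first disc lies: 12 mm above the bench.
- cup_mark (a point): Point on the tube axis at the height of the mark, a black line round both shells, 80 mm above the tube floor (92 mm above the bench).
- cup_hook (a point): Middle of the top of one of two dark steel bayonet hooks, at the +x and -x of the cup, 113 mm above the bench, 34 mm wide, from 42 to 57 mm off the axis. They overhang the lugs of the locked cover with 2 mm to spare.
- cover: Steel cover on the rim of the cup: plate 76 mm across, 8 thick, with two lugs 16 wide to 49 mm off the axis on its +x and -x, a plug 60 mm across and 5 deep below; 0.15 kg. Origin: centre of the plate underside, z up (8 mm above the bench on the mat). Locked while its x is near the x of the cup; turns easily, only counter-clockwise from above; lifts out when 0.75 to 2 rad from the x of the cup.
- cover_grip (a point): Middle of the wooden grip bar on the cover: 50 mm long (along x of the cover), 14 wide, 30 high, from 8 to 38 mm above the origin of the cover.
- mat: Round cork mat, 150 mm across, 3 mm thick, fixed on the bench. Origin: centre of its underside.
- tray: Plywood tray for spare discs, fixed, 240 mm (x) by 140 mm (y) outside, 30 mm high, walls and floor 5 mm. Origin: centre of its underside.
- thick1: Thick wooden packing disc, 60 mm across, 20 mm thick, about 50 g; either face may be up. Origin: its centre (z along its axis). Lies flat on the bench at the start if present (two or three thick ones are there).
- thick2: Thick wooden packing disc, 60 mm across, 20 mm thick, about 50 g; either face may be up. Origin: its centre (z along its axis). Lies flat on the bench at the start if present (two or three thick ones are there).
- thick3: Thick wooden packing disc, 60 mm across, 20 mm thick, about 50 g; either face may be up. Origin: its centre (z along its axis). Lies flat on the bench at the start if present (two or three thick ones are there).
- left_thick: Thick wooden packing disc, 60 mm across, 20 mm thick, about 50 g; either face may be up. Origin: its centre (z along its axis). Exactly one of the three left_ discs is present: it lies on the floor of the cup at the start, under the cover.
- thin1: Thin wooden packing disc, 60 mm across, 10 mm thick, about 30 g; either face may be up. Origin: its centre (z along its axis). Lies flat on the bench at the start.
- thin2: Thin wooden packing disc, 60 mm across, 10 mm thick, about 30 g; either face may be up. Origin: its centre (z along its axis). Lies flat on the bench at the start.
- thin3: Thin wooden packing disc, 60 mm across, 10 mm thick, about 30 g; either face may be up. Origin: its centre (z along its axis). Lies flat on the bench at the start.
- left_thin: Thin wooden packing disc, 60 mm across, 10 mm thick, about 30 g; either face may be up. Origin: its centre (z along its axis). Exactly one of the three left_ discs is present: it lies on the floor of the cup at the start, under the cover.
- left_block: Extra thick wooden packing disc, 60 mm across, 30 mm thick, about 75 g; either face may be up. Origin: its centre (z along its axis). Exactly one of the three left_ discs is present: it lies on the floor of the cup at the start, under the cover.
- chisel: Bystander, not to be disturbed: wood-handled chisel, 195 mm long.
- gouge: Bystander, not to be disturbed: wood-handled gouge, 215 mm long.
- knife: Bystander, not to be disturbed: wood-handled carving knife, 185 mm long, 24 mm high, lying in front of the discs.
- glue_jar: Bystander, not to be disturbed: jar, 56 mm diameter, 70 mm high.
- wax_block: Bystander, not to be disturbed: amber wax block 100 x 60 x 30 mm.
- brush: Bystander, not to be disturbed: hand brush at the left.
There are look-alikes about, which are no part of the job. What is shaped like the cover but blue is not meant.

How it is judged:
By the outcome, as a careful person would: the job done as asked, in the order asked, and still so for the second after the job is handed in, with the robot touching nothing.
Of thick1, thick2, thick3 only 2 to 3 are there at a start; the rules pass over those that are not, and their reading is None.
Of left_thick, left_thin, left_block only 1 to 1 are there at a start; the rules pass over those that are not, and their reading is None.
At some moment in a run one of thick1, thick2, thick3, thin1, thin2, thin3 may be knocked a few centimetres aside while the robot is not near it.
Once in a run the grip may slacken for a moment while it holds something.
It also fails if it takes over 210 s, if anything falls off the work surface, if the arm or the gripper's body presses on something with over 40 N, if the wrist force passes 120 N, or if a joint passes its speed limit or range.

## Working session

There is one attempt and no reset: what is moved stays moved. The work goes in short steps, Python scripts to look and compute and a tool call to move; the robot and the scene stay as the last step left them, time stands still between calls to the robot, and variables do not carry over. Pictures are saved under pics/ and viewed, about 12 in all and at most 16, crops included, and the job is handed in when it is done.

Besides the shell and the picture viewer there is one more tool, called as a command line: name --argument value ..., lists and objects as JSON in quotes. move_arm: Moves the arm, as the interface text tells. Its arguments: {"type":"object","properties":{"targets":{"type":"array"}},"required":["targets"]}

```bash
mkdir -p pics; cat > h.py <<'E'
import numpy as np, cv2
from scipy.spatial.transform import Rotation as R
from bench import status, viewer, order, robot
def save(img,name): cv2.imwrite('pics/'+name,cv2.cvtColor(img,cv2.COLOR_RGB2BGR))
E
python3 - <<'E'
from h import *
o=status.get_obs(); print(o)
for n in ("scene","top","wrist"):
    print(n,viewer.camera_model(n))
a=viewer.snapshot("scene"); b=viewer.snapshot("top")
np.save('scene0.npy',a);np.save('top0.npy',b)
save(a,'s0.png'); save(b,'t0.png')
E
```

```text
{'time': 0.0, 'joint_positions': array([ 1.17891165e+00,  8.79096719e-02,  1.37220271e+00, -3.54153757e-05,
        1.68355963e+00, -1.03109795e-01]), 'qvel': array([ 7.32608274e-04, -1.22588256e-03, -8.83044258e-04, -1.07974673e-03,
        9.72581089e-04,  3.08371032e-05]), 'joint_torque': array([-1.30951554e-03, -3.40188503e+01, -3.02420104e+01,  7.16160913e-02,
        3.30342539e-02, -1.66884456e-04]), 'tool_pos': array([0.15644892, 0.5267349 , 0.20435507]), 'ee_rot': array([-3.13952072e+00, -1.79010106e-04,  2.85281364e+00]), 'wrist_force': array([ 0.2980466 , -0.18255741,  0.13515459]), 'wrist_torque': array([ 0.04324023, -0.0200774 , -0.00443557]), 'width': 0.09398389037371933}
scene {'K': array([[428.47518811,   0.        , 330.02999427],
       [  0.        , 428.47518811, 198.73352802],
       [  0.        ,   0.        ,   1.        ]]), 'xyz': array([1.03676917, 0.70550728, 0.92005267]), 'attitude': array([0.77224299, 0.0122856 , 2.52957567])}
top {'K': array([[438.7933419,   0.       , 325.1374305],
       [  0.       , 438.7933419, 199.4569055],
       [  0.       ,   0.       ,   1.       ]]), 'xyz': array([0.42657336, 0.070185  , 1.37287199]), 'attitude': array([ 0.14505529, -0.02059877, -1.54185164])}
wrist {'K': array([[309.70691629,   0.        , 320.37367158],
       [  0.        , 309.70691629, 204.13513626],
       [  0.        ,   0.        ,   1.        ]]), 'T_tool_cam': array([[-7.27080240e-05,  9.68871928e-01,  2.47562480e-01,
         7.18956699e-02],
       [ 9.99999909e-01, -3.34254096e-05,  4.24510849e-04,
         1.58470188e-04],
       [ 4.19571522e-04,  2.47562488e-01, -9.68871838e-01,
        -1.79241094e-01],
       [ 0.00000000e+00,  0.00000000e+00,  0.00000000e+00,
         1.00000000e+00]])}
```

View pics/t0.png

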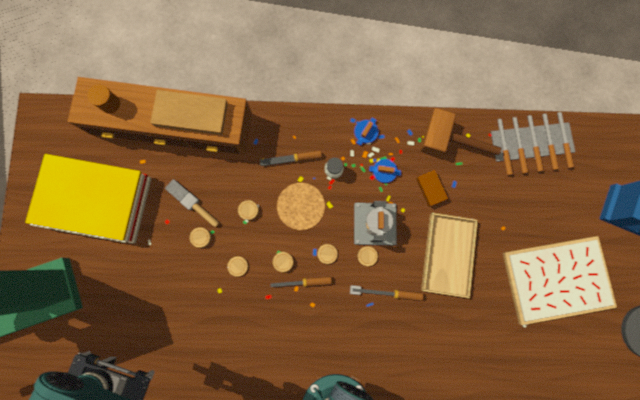

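View pics/s0.png

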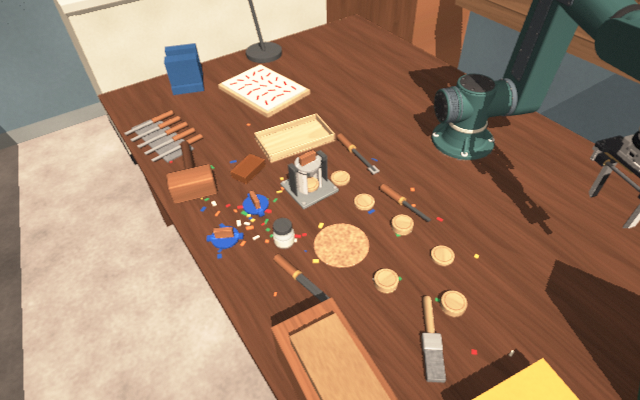

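```bash
cat >> h.py <<'E'
def cam(n):
    m=viewer.camera_model(n)
    return m['K'],np.array(m['xyz']),R.from_euler('xyz',m['attitude']).as_matrix()
def ray(n,uv,z):
    K,p,A=cam(n); u,v=uv
    d=A@np.array([(u-K[0,2])/K[0,0],-(v-K[1,2])/K[1,1],-1]); return p+d*(z-p[2])/d[2]
def proj(n,P):
    K,p,A=cam(n); c=A.T@(np.asarray(P,float)-p)
    return np.array([K[0,2]+K[0,0]*c[0]/-c[2],K[1,2]+K[1,1]*c[1]/c[2]])
E
python3 - <<'E'
from h import *
t=np.load('top0.npy')
for n,c,z in [('d1',(248,211),.015),('d2',(200,238),.015),('d3',(237,267),.015),('d4',(283,262),.015),('d5',(328,254),.015),('d6',(368,257),.015),('mat',(301,206),.003),('grip',(380,220),.144),('jar',(334,169),.07),('wax',(433,189),.03)]:
    P=ray('top',c,z); print(n,P.round(3),proj('scene',P).round(0))
for c in [(355,203),(397,203),(397,245),(355,245)]: print('plate',ray('top',c,.012).round(4))
for c in [(431,213),(478,217),(469,298),(423,293)]: print('tray',ray('top',c,.03).round(4))
s=np.load('scene0.npy')
a=cv2.resize(t[185:285,340:485],None,fx=5.5,fy=5.5,interpolation=cv2.INTER_CUBIC)[:, :797]
save(a,'c1.png')
b=cv2.resize(s[130:330,270:480],None,fx=3,fy=3,interpolation=cv2.INTER_CUBIC)
save(b,'c2.png')
E
```

```text
d1 [0.582 0.286 0.015] [387. 278.]
d2 [0.494 0.429 0.015] [454. 301.]
d3 [0.409 0.31  0.015] [444. 252.]
d4 [0.428 0.171 0.015] [402. 222.]
d5 [0.457 0.034 0.015] [364. 198.]
d6 [ 0.451 -0.089  0.015] [341. 174.]
mat [0.604 0.123 0.003] [341. 243.]
grip [ 0.553 -0.106  0.144] [308. 152.]
jar [0.712 0.025 0.07 ] [286. 222.]
wax [ 0.667 -0.287  0.03 ] [249. 164.]
plate [ 0.6179 -0.046   0.012 ]
plate [ 0.6221 -0.1781  0.012 ]
plate [ 0.4907 -0.1788  0.012 ]
plate [ 0.4868 -0.0485  0.012 ]
tray [ 0.5916 -0.2806  0.03  ]
tray [ 0.5837 -0.4268  0.03  ]
tray [ 0.3372 -0.3941  0.03  ]
tray [ 0.3481 -0.2549  0.03  ]
```

View pics/c1.png

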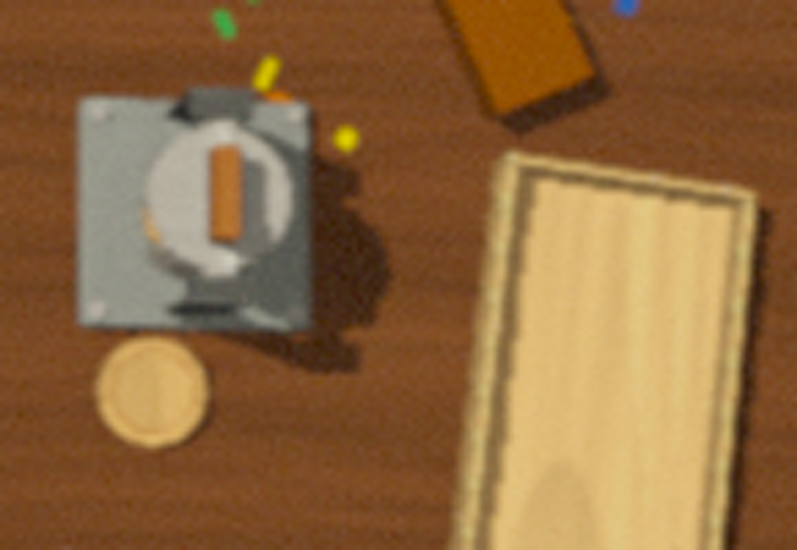

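View pics/c2.png

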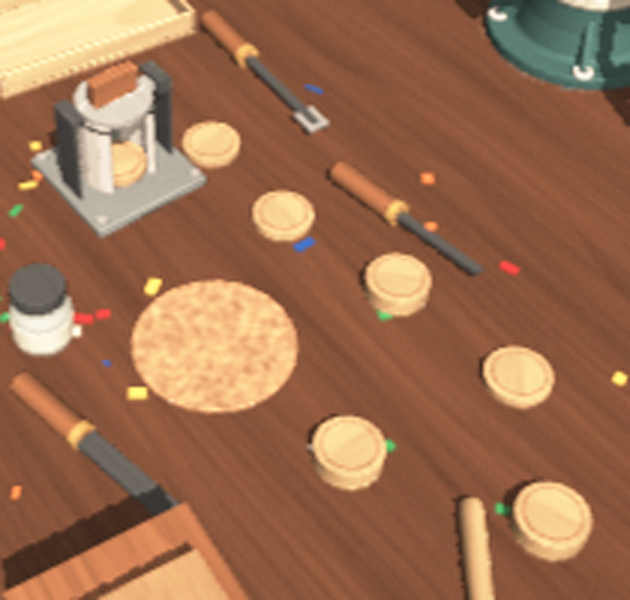

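Top view: the true cover is the steel one with wooden bar at (380,220), locked, hooks toward world ±x. The look-alikes are the blue ones at (367,130) and (385,170), not meant. The crop confirms the choice. Discs: thick d1 (248,211), d2 (200,238), d4 (283,262); thin d3 (237,267), d5 (328,254), d6 (368,257). The plate measures 131 mm and the cup yaw is about 1°. Moving over the cup.

move_arm --targets '[[[0, 0, -60], [0, 0, 0], 1], [[-559, -498, -60], [0, 0, 162.3], 1], [[-559, -498, -60], [0, 0, 162.3], 1], [[-559, -498, -60], [0, 0, 162.3], 1], [[-559, -498, -60], [0, 0, 162.3], 1], [[-559, -498, -60], [0, 0, 162.3], 1], [[-559, -498, -60], [0, 0, 162.3], 1], [[-559, -498, -60], [0, 0, 162.3], 1], [[-559, -498, -60], [0, 0, 162.3], 1], [[-559, -498, -60], [0, 0, 162.3], 1], [[-559, -498, -60], [0, 0, 162.3], 1], [[-559, -498, -60], [0, 0, 162.3], 1], [[-559, -498, -60], [0, 0, 162.3], 1], [[-559, -498, -60], [0, 0, 162.3], 1], [[-559, -498, -60], [0, 0, 162.3], 1], [[-559, -498, -60], [0, 0, 162.3], 1], [[-559, -498, -60], [0, 0, 162.3], 1], [[-559, -498, -60], [0, 0, 162.3], 1], [[-559, -498, -60], [0, 0, 162.3], 1]]'

```text
time: 2.48
tool_pos: [0.5506, -0.1092, 0.2654]
ee_rot: [-3.141, 0.0, 0.022]
wrist_force: [-0.1, -0.1, 0.2]
width: 0.0941
```

```bash
cat >> h.py <<'E'
def pose():
    o=status.get_obs(); return np.array(o['tool_pos']),R.from_euler('xyz',o['ee_rot']).as_matrix(),o
def wcam(p,A):
    m=viewer.camera_model('wrist'); T=np.eye(4);T[:3,:3]=A;T[:3,3]=p
    return m['K'],T@m['T_tool_cam']
def wray(uv,z,p,A):
    K,T=wcam(p,A); x=np.array([(uv[0]-K[0,2])/K[0,0],(uv[1]-K[1,2])/K[1,1]]); th=np.hypot(*x); s=np.sin(th)/max(th,1e-9)
    d=T[:3,:3]@np.array([x[0]*s,-x[1]*s,-np.cos(th)]); return T[:3,3]+d*(z-T[2,3])/d[2]
def wproj(P,p,A):
    K,T=wcam(p,A); c=T[:3,:3].T@(np.asarray(P,float)-T[:3,3]); x,y,z=c[0],-c[1],-c[2]
    th=np.arctan2(np.hypot(x,y),z); r=np.hypot(x,y)+1e-12
    return np.array([K[0,2]+K[0,0]*th*x/r,K[1,2]+K[1,1]*th*y/r])
def go(x,y,z,yaw):
    p,A,o=pose(); d=A.T@(np.array([x,y,z])-p)*1000
    Rt=R.from_euler('xyz',[np.pi,0,yaw]).as_matrix()
    print('at',p.round(4),'yaw',o['ee_rot'][2].round(3),'F',np.round(o['wrist_force'],1),'w',round(o['width'],4),'t',o['time'],'| shift',d.round(1),'turn',np.degrees(R.from_matrix(A.T@Rt).as_rotvec()).round(1))
E
python3 - <<'E'
from h import *
p,A,o=pose(); im=viewer.snapshot('wrist'); np.savez('w1.npz',im=im,p=p,A=A)
print(p,o['ee_rot'],o['joint_positions'].round(3),o['time'],o['wrist_force'])
for P in [(.554,-.110,.136),(.58,-.110,.136),(.53,-.11,.136),(.554,-.11,.012)]: print(wproj(P,p,A).round(1))
save(im,'w1.png')
E
```

```text
[ 0.55062666 -0.10923567  0.26538818] [-3.14143256e+00  6.02217828e-05  2.17008829e-02] [-0.297  0.109  1.229  0.     1.803  1.252] 2.475 [-0.13119844 -0.13257287  0.24537648]
[321.3 193.9]
[321.9 168.6]
[320.8 216.5]
[321.  175.1]
```

View pics/w1.png

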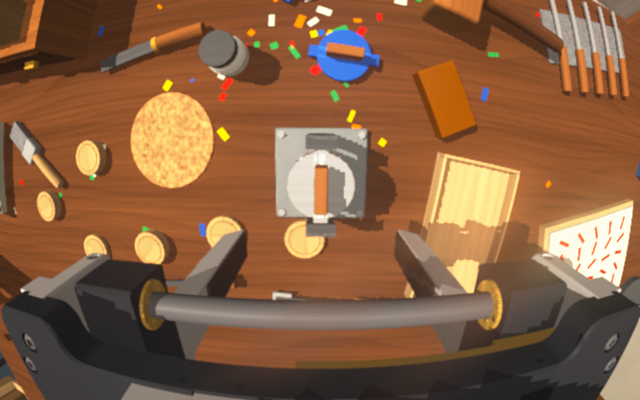

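Wrist view: the cover bar is at (320,190), predicted (321,194), with hooks at (330,142) and (320,230).

```bash
python3 - <<'E'
from h import *
d=np.load('w1.npz'); im=d['im'];p=d['p'];A=d['A']
hsv=cv2.cvtColor(im,cv2.COLOR_RGB2HSV); print(hsv[190,320],hsv[180,340],hsv[150,290])
m=np.zeros(im.shape[:2],np.uint8); roi=slice(155,222),slice(300,345)
m[roi]=(hsv[roi][...,1]>110)*255
c=max(cv2.findContours(m,0,2)[0],key=cv2.contourArea); r=cv2.minAreaRect(c); print(r)
b=cv2.boxPoints(r)
for q in b: print(wray(q,.136,p,A).round(4))
print('bar ctr',wray(r[0],.136,p,A))
g=((hsv[...,1]<60)&(hsv[...,2]>90)).astype(np.uint8)*255; g[:115]=0;g[235:]=0;g[:,:265]=0;g[:,378:]=0
c=max(cv2.findContours(g,0,2)[0],key=cv2.contourArea); ap=cv2.approxPolyDP(cv2.convexHull(c),8,True)[:,0]
for q in ap: print(q,wray(q,.012,p,A).round(4))
go(.554,-.110,.15,.02)
E
```

```text
[ 13 176 233] [ 14  38 142] [ 23  27 200]
((320.862060546875, 189.60438537597656), (12.9412202835083, 49.03614807128906), 1.5481576919555664)
[ 0.5326 -0.1026  0.136 ]
[ 0.5836 -0.1031  0.136 ]
[ 0.5836 -0.116   0.136 ]
[ 0.5325 -0.116   0.136 ]
bar ctr [ 0.55848135 -0.10943771  0.136     ]
[365 129] [ 0.621  -0.1698  0.012 ]
[363 216] [ 0.4951 -0.1729  0.012 ]
[334 234] [ 0.4664 -0.1312  0.012 ]
[307 234] [ 0.4656 -0.0912  0.012 ]
[277 215] [ 0.4939 -0.0469  0.012 ]
[277 128] [ 0.6197 -0.0473  0.012 ]
at [ 0.5506 -0.1092  0.2654] yaw 0.021 F [-0.   0.7 -0.2] w 0.0938 t 2.525 | shift [  3.4   0.9 115.4] turn [-0.   0.   0.1]
```

move_arm --targets '[[[7, 0, 60], [0, 0, 0.5], 1], [[7, 0, 110], [0, 0, 0.5], 1], [[7, 0, 140], [0, 0, 0.5], 1], [[7, 0, 154], [0, 0, 0.5], 1], [[7, 0, 154], [0, 0, 0.5], 1], [[7, 0, 154], [0, 0, 0.5], -1], [[7, 0, 154], [0, 0, 0.5], -1], [[7, 0, 154], [0, 0, 0.5], -1], [[7, 0, 154], [0, 0, 0.5], -1], [[7, 0, 154], [0, 0, 0.5], -1], [[7, 0, 154], [0, 0, 0.5], -1], [[7, 0, 154], [0, 0, 0.5], -1], [[7, 0, 154], [0, 0, 0.5], -1]]'

```text
time: 4.15
tool_pos: [0.5577, -0.1092, 0.1114]
ee_rot: [-3.141, 0.0, 0.011]
wrist_force: [0.6, -0.1, -0.1]
width: 0.0175
```

move_arm --targets '[[[0, 0, 0], [0, 0, 0], -1], [[0, 0, 0], [0, 0, 0], -1], [[0, 0, 0], [0, 0, -8], -1], [[0, 0, 0], [0, 0, -16], -1], [[0, 0, 0], [0, 0, -24], -1], [[0, 0, 0], [0, 0, -32], -1], [[0, 0, 0], [0, 0, -40], -1], [[0, 0, 0], [0, 0, -48], -1], [[0, 0, 0], [0, 0, -56], -1], [[0, 0, 0], [0, 0, -64], -1], [[0, 0, 0], [0, 0, -72], -1], [[0, 0, 0], [0, 0, -78], -1], [[0, 0, 0], [0, 0, -78], -1], [[0, 0, 0], [0, 0, -78], -1]]'

```text
time: 5.9
tool_pos: [0.5577, -0.1092, 0.1115]
ee_rot: [3.142, -0.0, 1.371]
wrist_force: [-0.3, -0.5, -1.0]
width: 0.014
```

```bash
python3 - <<'E'
from h import *
go(.5575,-.1093,.25,1.37)
a=viewer.snapshot('scene'); b=viewer.snapshot('top')
A=cv2.resize(a[100:230,240:370],(400,400),interpolation=2);B=cv2.resize(b[160:290,310:440],(400,400),interpolation=2)
save(np.hstack([A,B]),'c3.png')
E
```

```text
at [ 0.5577 -0.1092  0.1115] yaw 1.371 F [-0.3 -0.5 -1. ] w 0.014 t 5.9 | shift [-2.000e-01 -1.000e-01 -1.385e+02] turn [ 0.  -0.   0.1]
```

View pics/c3.png

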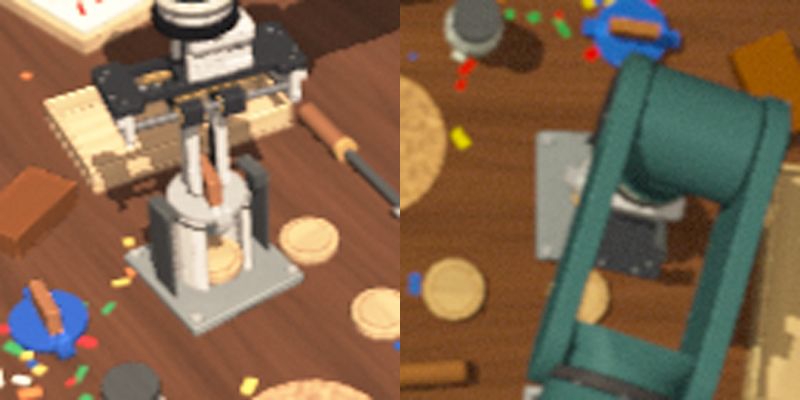

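move_arm --targets '[[[0, 0, -10], [0, 0, 0], -1], [[0, 0, -25], [0, 0, 0], -1], [[0, 0, -50], [0, 0, 0], -1], [[0, 0, -90], [0, 0, 0], -1], [[0, 0, -120], [0, 0, 0], -1], [[0, 0, -120], [0, 0, 0], -1]]'

```text
time: 6.75
tool_pos: [0.5593, -0.1097, 0.236]
ee_rot: [3.133, 0.001, 1.373]
wrist_force: [0.4, 0.0, -2.3]
width: 0.0136
```

```bash
python3 - <<'E'
from h import *
def mat(im,ray,name):
    hsv=cv2.cvtColor(im,cv2.COLOR_RGB2HSV)
    c=(172,140) if name=='w' else (301,206)
    m=((hsv[...,2]>150)&(hsv[...,0]<28)).astype(np.uint8)*255
    m=cv2.morphologyEx(m,cv2.MORPH_CLOSE,np.ones((3,3)))
    n,l,s,ct=cv2.connectedComponentsWithStats(m); i=l[c[1],c[0]]
    cc=max(cv2.findContours((l==i).astype(np.uint8),0,2)[0],key=cv2.contourArea)
    pts=np.array([ray(q) for q in cc[:,0]])[:,:2].astype(np.float32)
    print(name,s[i],cv2.minEnclosingCircle(pts),pts.max(0)-pts.min(0),(pts.max(0)+pts.min(0))/2)
d=np.load('w1.npz'); mat(d['im'],lambda q:wray(q,.003,d['p'],d['A']),'w')
mat(np.load('top0.npy'),lambda q:ray('top',q,.003),'t')
go(.604,.123,.2,1.37)
E
```

```text
w [   28    35   612   295 78407] ((0.4765724539756775, -0.20425976812839508), 0.7160006761550903) [0.50000346 1.402945  ] [ 0.51085395 -0.21387543]
t [ 276  176   57   54 1903] ((0.612727701663971, 0.11436585336923599), 0.08940760046243668) [0.16886914 0.1760182 ] [0.61585563 0.11347947]
at [ 0.5593 -0.1097  0.236 ] yaw 1.373 F [ 0.4  0.  -2.3] w 0.0136 t 6.75 | shift [236.9  -2.3  35.8] turn [0.5 0.  0.2]
```

```bash
python3 - <<'E'
from h import *
d=np.load('w1.npz')
for q in [(131,140),(214,140),(173,93),(173,188)]: print(wray(q,.003,d['p'],d['A']).round(3))
for q in [(277,206),(325,206),(301,183),(301,229)]: print(ray('top',q,.003).round(3))
go(.604,.125,.15,1.37)
E
```

```text
[0.61  0.199 0.003]
[0.604 0.049 0.003]
[0.679 0.117 0.003]
[0.531 0.122 0.003]
[0.602 0.198 0.003]
[0.607 0.048 0.003]
[0.678 0.126 0.003]
[0.532 0.12  0.003]
at [ 0.5593 -0.1097  0.236 ] yaw 1.373 F [ 0.4  0.  -2.3] w 0.0136 t 6.75 | shift [238.9  -3.1  85.8] turn [0.5 0.  0.2]
```

move_arm --targets '[[[50, 0, 0], [0, 0, 0], -1], [[100, 0, 10], [0, 0, 0], -1], [[150, 0, 30], [0, 0, 0], -1], [[200, -1, 60], [0, 0, 0], -1], [[238, -1, 100], [0, 0, 0], -1], [[238, -1, 150], [0, 0, 0], -1], [[238, -1, 185], [0, 0, 0], -1], [[238, -1, 200], [0, 0, 0], -1], [[238, -1, 208], [0, 0, 0], -1], [[238, -1, 212], [0, 0, 0], -1], [[238, -1, 212], [0, 0, 0], -1], [[238, -1, 212], [0, 0, 0], -1]]'

```text
time: 8.25
tool_pos: [0.6049, 0.1244, 0.0215]
ee_rot: [3.138, -0.001, 1.373]
wrist_force: [-0.9, 0.5, 3.1]
width: 0.0138
```

move_arm --targets '[[[0, 0, 0], [0, 0, 0], 0], [[0, 0, 0], [0, 0, 0], 0], [[0, 0, 0], [0, 0, 0], 0], [[0, 0, 0], [0, 0, 0], 0], [[0, 0, -20], [0, 0, 0], 0], [[0, 0, -60], [0, 0, 0], 1], [[0, 0, -120], [0, 0, 0], 1], [[0, 0, -180], [0, 0, 0], 1], [[-60, 0, -200], [0, 0, 10], 1], [[-120, 0, -200], [0, 0, 20], 1], [[-180, 0, -200], [0, 0, 30], 1], [[-180, 0, -200], [0, 0, 40], 1], [[-180, 0, -200], [0, 0, 50], 1], [[-180, 0, -200], [0, 0, 60], 1], [[-180, 0, -200], [0, 0, 70], 1], [[-180, 0, -200], [0, 0, 78], 1], [[-180, 0, -200], [0, 0, 78], 1]]'

```text
time: 10.38
tool_pos: [0.5683, -0.0522, 0.2211]
ee_rot: [3.141, -0.002, 0.013]
wrist_force: [-0.5, 0.2, 0.0]
width: 0.0941
```

```bash
python3 - <<'E'
from h import *
p,A,o=pose(); im=viewer.snapshot('wrist'); np.savez('w2.npz',im=im,p=p,A=A)
print(p,o['ee_rot'],o['time'],o['joint_positions'].round(2))
c=(.5575,-.1093)
for z in (.012,.022,.032,.042): print(z,wproj((*c,z),p,A).round(1),wproj((c[0],c[1]+.03,z),p,A).round(1),wproj((c[0]+.03,c[1],z),p,A).round(1),wproj((c[0]-.03,c[1],z),p,A).round(1))
u,v=wproj((*c,.05),p,A).astype(int)
x0=max(u-60,0); crop=cv2.resize(im[v-50:v+50,x0:x0+120],(480,400),interpolation=2)
a=viewer.snapshot('scene'); crop2=cv2.resize(a[140:220,275:339],(320,400),interpolation=2); print(u,v,x0)
np.save('s2.npy',a)
save(np.hstack([crop,crop2]),'c4.png'); save(im,'w2.png')
E
```

```text
[ 0.56827262 -0.05216162  0.2210578 ] [ 3.14129055e+00 -2.00842430e-03  1.30727677e-02] 10.375 [-0.19  0.13  1.29  0.    1.72  1.37]
0.012 [364.5 192.3] [341.4 192. ] [365.5 169.3] [363.4 214.7]
0.022 [365.6 194. ] [341.9 193.6] [366.6 170.4] [364.5 216.8]
0.032 [366.8 195.7] [342.5 195.4] [367.8 171.5] [365.6 219.1]
0.042 [368.  197.5] [343.1 197.2] [369.1 172.7] [366.7 221.5]
369 199 309
```

View pics/c4.png

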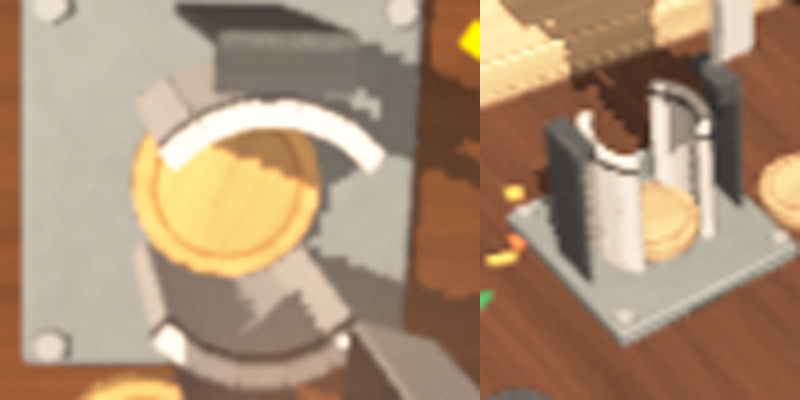

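View pics/w2.png

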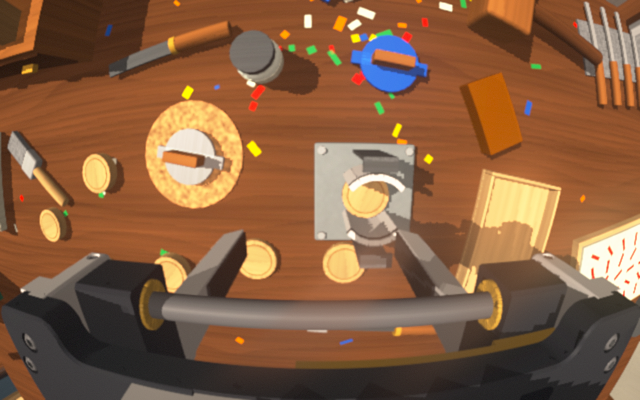

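c4/w2: the cover stands grip-up on the mat at (192,158). One disc is in the cup at (366,196), which looks thick; the contact height will confirm it. Next I take overhead looks with the camera right above the cup, then above thick disc d4.

move_arm --targets '[[[-40, 30, 0], [0, 0, 0], 1], [[-82, 57, 0], [0, 0, 0], 1], [[-82, 57, 0], [0, 0, 0], 1], [[-82, 57, 0], [0, 0, 0], 1]]'

```text
time: 10.98
tool_pos: [0.4873, -0.1099, 0.22]
ee_rot: [-3.141, -0.002, 0.012]
wrist_force: [-0.1, 0.4, -0.7]
width: 0.0939
```

```bash
python3 - <<'E'
from h import *
p,A,o=pose(); im=viewer.snapshot('wrist'); np.savez('w3.npz',im=im,p=p,A=A)
c=(.5575,-.1093)
for z in (.012,.032,.098): print(z,wproj((*c,z),p,A).round(1),wproj((c[0],c[1]+.03,z),p,A).round(1))
u,v=wproj((*c,.098),p,A).astype(int); print(u,v)
save(cv2.resize(im[v-60:v+60,u-60:u+60],(600,600),interpolation=2),'c5.png')
go(.356,.171,.22,.013)
E
```

```text
0.012 [320.6 128. ] [296.5 127.8]
0.032 [320.7 128. ] [295.2 127.9]
0.098 [320.7 128.1] [289.7 128. ]
320 128
at [ 0.4875 -0.1097  0.2198] yaw 0.013 F [ 0.3 -0.2  0.3] w 0.0939 t 11.025 | shift [-128.  -282.3   -0.3] turn [-0.  -0.1 -0. ]
```

View pics/c5.png

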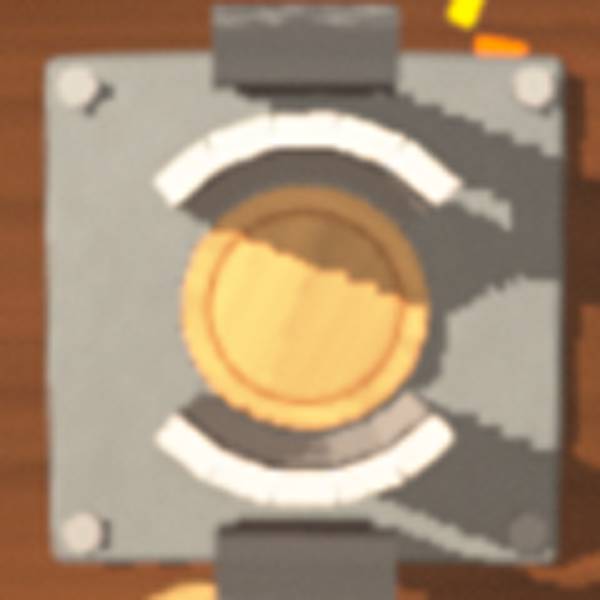

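Overhead the rim is centred at about (321.3,129.3), 1 px from the prediction, and the slots are at ±y. Refining numerically and moving over d4.

move_arm --targets '[[[-40, -60, 0], [0, 0, 0], 1], [[-80, -120, 0], [0, 0, 0], 1], [[-110, -180, 0], [0, 0, 0], 1], [[-128, -240, 0], [0, 0, 0], 1], [[-128, -282, 0], [0, 0, 0], 1], [[-128, -282, 0], [0, 0, 0], 1], [[-128, -282, 0], [0, 0, 0], 1]]'

```text
time: 11.9
tool_pos: [0.3557, 0.1711, 0.2195]
ee_rot: [3.141, 0.0, 0.014]
wrist_force: [0.3, -0.9, 0.1]
width: 0.094
```

```bash
cat >> h.py <<'E'
def disc(guess,zt,verbose=1):
    """wrist snapshot, disc whose top is at zt near guess (x,y): centre"""
    p,A,o=pose(); im=viewer.snapshot('wrist'); return dfind(im,p,A,guess,zt)
def dfind(im,p,A,guess,zt,R0=45):
    K,_=wcam(p,A); hsv=cv2.cvtColor(im,cv2.COLOR_RGB2HSV)
    m=cv2.inRange(hsv,(11,60,130),(28,255,255)); m=cv2.medianBlur(m,3)
    n,l,s,ct=cv2.connectedComponentsWithStats(m); g=wproj((*guess,zt),p,A)
    ok=[i for i in range(1,n) if s[i,4]>500]; out=[]
    for i in sorted(ok,key=lambda i:np.hypot(*(ct[i]-g)))[:3]:
        c=max(cv2.findContours((l==i).astype(np.uint8),0,1)[0],key=cv2.contourArea)[:,0].astype(float)
        P=np.array([wray(q,zt,p,A)[:2] for q in c])
        hull=cv2.convexHull(P.astype(np.float32))[:,0]
        M=np.c_[2*P,np.ones(len(P))]; s_=np.linalg.lstsq(M,(P**2).sum(1),rcond=None)[0]
        r=np.sqrt(s_[2]+s_[0]**2+s_[1]**2); out.append((s_[:2],r))
        print('px',ct[i].round(1),'area',s[i,4],'ctr',s_[:2].round(4),'r',r.round(4),'ext',(P.max(0)-P.min(0)).round(4))
    return out
E
python3 - <<'E'
from h import *
d=np.load('w3.npz');p,A=d['p'],d['A']
t=wray((321.3,89.6),.098,p,A);b=wray((321.3,169),.098,p,A); print('rim',t.round(4),b.round(4),((t+b)/2).round(4))
for a,b in [((155,183),(460,185)),((155,437),(455,437))]:
    q=[wray((260+x/5,68+y/5),.098,p,A) for x,y in (a,b)]; print(((q[0]+q[1])/2).round(4))
q=[wray((260+x/5,68+y/5),.012,p,A) for x,y in ((47,57),(560,55),(560,558),(52,558))]; print('plate',np.mean(q,0).round(4),[x.round(4) for x in q])
for z in (.022,.032,.042): print(z); dfind(d['im'],p,A,(.557,-.11),z)
p,A,o=pose(); im=viewer.snapshot('wrist'); np.savez('w4.npz',im=im,p=p,A=A); dfind(im,p,A,(.428,.171),.02); save(im,'w4.png'); go(.428,.171,.1,.013)
E
```

```text
rim [ 0.5952 -0.1094  0.098 ] [ 0.5175 -0.1103  0.098 ] [ 0.5563 -0.1098  0.098 ]
[ 0.5805 -0.1098  0.098 ]
[ 0.531  -0.1099  0.098 ]
plate [ 0.5565 -0.1097  0.012 ] [array([ 0.6194, -0.0449,  0.012 ]), array([ 0.6215, -0.1724,  0.012 ]), array([ 0.4934, -0.1758,  0.012 ]), array([ 0.4918, -0.0459,  0.012 ])]
0.022
px [320.5 129.3] area 1991 ctr [ 0.5558 -0.1092] r 0.03 ext [0.06   0.0605]Traceback (most recent call last):
  File "<stdin>", line 7, in <module>
  File "h.py", line 40, in dfind
    P=np.array([wray(q,zt,p,A)[:2] for q in c])
                ~~~~^^^^^^^^^^
  File "h.py", line 20, in wray
    K,T=wcam(p,A); x=np.array([(uv[0]-K[0,2])/K[0,0],(uv[1]-K[1,2])/K[1,1]]); th=np.hypot(*x); s=np.sin(th)/max(th,1e-9)
        ~~~~^^^^^
  File "h.py", line 17, in wcam
    m=viewer.camera_model('wrist'); T=np.eye(4);T[:3,:3]=A;T[:3,3]=p
ValueError: time passes only in moves, steps and waits
```

```bash
python3 - <<'E'
import re
s=open('h.py').read()
s=s.replace("m=viewer.camera_model('wrist'); T=np","m=WM; T=np").replace("def cam(n):\n    m=viewer.camera_model(n)","CM=eval(open('cams.txt').read(),{'array':np.array}); WM=CM['wrist']\ndef cam(n):\n    m=CM[n]")
open('h.py','w').write(s)
E
python3 - <<'E'
from bench import viewer
open('cams.txt','w').write(repr({n:viewer.camera_model(n) for n in ('scene','top','wrist')}))
E
cat >> h.py <<'E'
def look(fn,guess,zt):
    p,A,o=pose(); im=viewer.snapshot('wrist'); np.savez(fn,im=im,p=p,A=A); return dfind(im,p,A,guess,zt)
E
python3 - <<'E'
from h import *
d=np.load('w3.npz');p,A=d['p'],d['A']
for z in (.032,.042): print(z); dfind(d['im'],p,A,(.557,-.11),z)
print(); look('w4.npz',(.428,.171),.02); go(.428,.171,.1,.013)
E
```

```text
0.032
px [320.5 129.3] area 1991 ctr [ 0.5559 -0.1092] r 0.0292 ext [0.0584 0.0589]
px [318.8 152.7] area 118288 ctr [ 0.5174 -0.0449] r 0.3852 ext [0.3973 1.2975]
px [314.2 345.5] area 6326 ctr [ 0.203  -0.1134] r 0.1255 ext [0.0798 0.4003]
0.042
px [320.5 129.3] area 1991 ctr [ 0.556  -0.1092] r 0.0285 ext [0.0568 0.0573]
px [318.8 152.7] area 118288 ctr [ 0.5186 -0.0466] r 0.3747 ext [0.3865 1.2622]
px [314.2 345.5] area 6326 ctr [ 0.2127 -0.1133] r 0.1221 ext [0.0776 0.3894]

px [327.9 139.8] area 139172 ctr [0.4576 0.1242] r 0.428 ext [0.6951 1.4851]
px [464.3 275.4] area 520 ctr [ 0.2208 -0.0431] r 0.0237 ext [0.0504 0.0495]
px [517.7  47.4] area 825 ctr [ 0.5607 -0.1055] r 0.0282 ext [0.0517 0.0657]
at [0.356  0.1703 0.2194] yaw 0.012 F [ 0.6 -0.1  0.9] w 0.0939 t 11.95 | shift [ 72.1   0.  119.4] turn [ 0.   0.  -0.1]
```

```bash
sed -i 's/(11,60,130)/(12,60,175)/' h.py; python3 - <<'E'
from h import *
for z in (.022,.032):
    d=np.load('w3.npz'); dfind(d['im'],d['p'],d['A'],(.557,-.11),z)
d=np.load('w4.npz');p,A=d['p'],d['A']; hsv=cv2.cvtColor(d['im'],cv2.COLOR_RGB2HSV)
g=wproj((.428,.171,.02),p,A).astype(int); print(g,hsv[g[1],g[0]],hsv[g[1]-45,g[0]],hsv[g[1],g[0]+50])
print(); dfind(d['im'],p,A,(.428,.171),.02)
E
```

```text
px [318.2 133.7] area 1465 ctr [ 0.551  -0.1069] r 0.0261 ext [0.0501 0.0594]
px [301.8 207.1] area 1621 ctr [ 0.4582 -0.0866] r 0.0286 ext [0.0588 0.0583]
px [211.1 203.1] area 1410 ctr [0.462  0.0337] r 0.0288 ext [0.0583 0.0568]
px [318.2 133.7] area 1465 ctr [ 0.5512 -0.107 ] r 0.0254 ext [0.0487 0.0578]
px [301.8 207.1] area 1621 ctr [ 0.4608 -0.0872] r 0.0279 ext [0.0573 0.0568]
px [211.1 203.1] area 1410 ctr [0.4646 0.0299] r 0.028 ext [0.0567 0.0553]
[321 126] [ 23 124 254] [ 12 181 168] [ 11 175 153]

px [319.  123.8] area 1988 ctr [0.4307 0.1737] r 0.0301 ext [0.0614 0.0607]
px [399.8 169.4] area 887 ctr [0.3744 0.0695] r 0.0292 ext [0.0294 0.0864]
px [423.8 106.7] area 1665 ctr [0.4582 0.0423] r 0.0297 ext [0.0592 0.0609]
```

move_arm --targets '[[[40, -1, 40], [0, 0, 0], 1], [[75, -2.5, 90], [0, 0, 0], 1], [[75, -2.5, 140], [0, 0, 0], 1], [[75, -2.5, 180], [0, 0, 0], 1], [[75, -2.5, 205], [0, 0, 0], 1], [[75, -2.5, 215], [0, 0, 0], 1], [[75, -2.5, 215], [0, 0, 0], 1], [[75, -2.5, 215], [0, 0, 0], -1], [[75, -2.5, 215], [0, 0, 0], -1], [[75, -2.5, 215], [0, 0, 0], -1], [[75, -2.5, 215], [0, 0, 0], -1], [[75, -2.5, 215], [0, 0, 0], -1], [[75, -2.5, 215], [0, 0, 0], -1]]'

```text
time: 13.58
tool_pos: [0.4308, 0.174, 0.0049]
ee_rot: [-3.141, -0.001, 0.012]
wrist_force: [-0.0, -0.2, 4.2]
width: 0.0595
```

```bash
python3 - <<'E'
from h import *
go(.5563,-.1098,.150,.013)
E
```

```text
at [0.4308 0.174  0.0049] yaw 0.012 F [-0.  -0.2  4.2] w 0.0595 t 13.575 | shift [ 122.3  285.2 -145.1] turn [-0.  -0.  -0.1]
```

move_arm --targets '[[[0, 0, -30], [0, 0, 0], -1], [[0, 0, -80], [0, 0, 0], -1], [[0, 0, -130], [0, 0, 0], -1], [[20, 50, -145], [0, 0, 0], -1], [[42, 105, -145], [0, 0, 0], -1], [[67, 160, -145], [0, 0, 0], -1], [[92, 215, -145], [0, 0, 0], -1], [[115, 265, -145], [0, 0, 0], -1], [[122, 285, -145], [0, 0, 0], -1], [[122, 285, -145], [0, 0, 0], -1], [[122, 285, -145], [0, 0, 0], -1], [[122, 285, -145], [0, 0, 0], -1]]'

```text
time: 15.08
tool_pos: [0.5554, -0.1081, 0.1497]
ee_rot: [-3.141, -0.0, 0.014]
wrist_force: [-0.1, 0.2, -1.7]
width: 0.0597
```

```bash
python3 - <<'E'
from h import *
go(.5563,-.1098,.105,.013)
p,A,o=pose(); im=viewer.snapshot('wrist'); np.savez('w5.npz',im=im,p=p,A=A)
u,v=wproj((p[0],p[1],p[2]),p,A).astype(int); print(u,v, wproj((.5563,-.1098,.098),p,A))
save(cv2.resize(im[v-100:v+100,u-110:u+110],(660,600),interpolation=2),'c6.png')
E
```

```text
at [ 0.5554 -0.1081  0.1497] yaw 0.014 F [-0.1  0.2 -1.7] w 0.0597 t 15.075 | shift [ 0.8  1.8 44.7] turn [-0. -0.  0.]
320 243 [322.83060771 218.47788148]
```

View pics/c6.png

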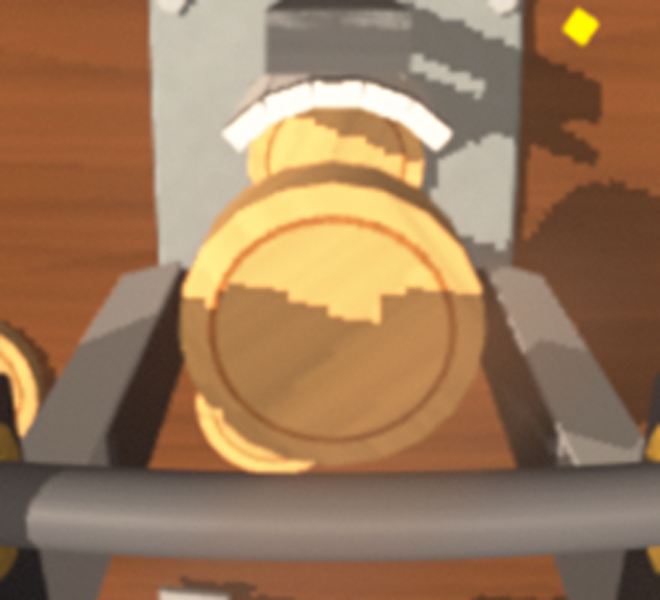

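move_arm --targets '[[[0.8, 1.8, 0], [0, 0, 0], -1], [[0.8, 1.8, 20], [0, 0, 0], -1], [[0.8, 1.8, 40], [0, 0, 0], -1], [[0.8, 1.8, 50], [0, 0, 0], -1], [[0.8, 1.8, 60], [0, 0, 0], -1], [[0.8, 1.8, 65], [0, 0, 0], -1]]'

```text
time: 15.88
tool_pos: [0.5566, -0.1115, 0.0842]
ee_rot: [-3.142, 0.0, 0.012]
wrist_force: [-0.3, 0.2, -0.9]
width: 0.0596
```

move_arm --targets '[[[0, -1, 15], [0, 0, 0], -1], [[0, -1, 30], [0, 0, 0], -1], [[0, -1, 36], [0, 0, 0], -1], [[0, -1, 41], [0, 0, 0], -1], [[0, -1, 43], [0, 0, 0], -1], [[0, -1, 43], [0, 0, 0], -1]]'

```text
time: 16.62
tool_pos: [0.5568, -0.1106, 0.0417]
ee_rot: [3.142, -0.0, 0.011]
wrist_force: [1.3, -0.8, -1.1]
width: 0.0593
```

Not a block (no contact at 0.042). Creeping down to tell thick (0.037) from thin (0.027).

move_arm --targets '[[[0, 0, 2], [0, 0, 0], -1], [[0, 0, 4], [0, 0, 0], -1], [[0, 0, 6], [0, 0, 0], -1], [[0, 0, 7], [0, 0, 0], -1], [[0, 0, 7], [0, 0, 0], -1], [[0, 0, 7], [0, 0, 0], -1]]'

```text
time: 17.38
tool_pos: [0.5566, -0.1106, 0.0345]
ee_rot: [-3.142, -0.0, 0.011]
wrist_force: [-0.2, -0.0, -1.1]
width: 0.0596
```

move_arm --targets '[[[0, 0, 3], [0, 0, 0], -1], [[0, 0, 5], [0, 0, 0], -1], [[0, 0, 7], [0, 0, 0], -1], [[0, 0, 8], [0, 0, 0], -1], [[0, 0, 8], [0, 0, 0], -1]]'

```text
time: 18.0
tool_pos: [0.5566, -0.1106, 0.027]
ee_rot: [-3.142, -0.0, 0.011]
wrist_force: [-2.1, 0.2, 3.3]
width: 0.0593
```

Contact at 0.027, so the one left inside is thin (10 mm). The plan is three thick plus one thin, with two thin ones to the tray. Release, then over d1.

move_arm --targets '[[[0, 0, 0], [0, 0, 0], 1], [[0, 0, 0], [0, 0, 0], 1], [[0, 0, 0], [0, 0, 0], 1], [[0, 0, -20], [0, 0, 0], 1], [[0, 0, -60], [0, 0, 0], 1], [[0, 0, -120], [0, 0, 0], 1], [[0, 0, -180], [0, 0, 0], 1], [[0, -60, -193], [0, 0, 0], 1], [[-10, -120, -193], [0, 0, 0], 1], [[-20, -180, -193], [0, 0, 0], 1], [[-30, -240, -193], [0, 0, 0], 1], [[-42, -300, -193], [0, 0, 0], 1], [[-42, -360, -193], [0, 0, 0], 1], [[-42, -397, -193], [0, 0, 0], 1], [[-42, -397, -193], [0, 0, 0], 1], [[-42, -397, -193], [0, 0, 0], 1], [[-42, -397, -193], [0, 0, 0], 1]]'

```text
time: 20.12
tool_pos: [0.5104, 0.2846, 0.2196]
ee_rot: [3.141, -0.0, 0.01]
wrist_force: [0.6, -0.2, -0.1]
width: 0.0943
```

```bash
python3 - <<'E'
from h import *
r=look('w6.npz',(.582,.286),.02); go(*r[0][0],.0065,.012)
E
```

```text
px [317.8 122.7] area 1957 ctr [0.5868 0.2885] r 0.0299 ext [0.0614 0.0595]
px [215.3 140.2] area 861 ctr [0.5683 0.4188] r 0.0314 ext [0.0676 0.0781]
px [435.3 112.6] area 6744 ctr [0.6072 0.1329] r 0.0724 ext [0.1625 0.1431]
at [0.5104 0.2846 0.2197] yaw 0.009 F [0.9 0.1 0.1] w 0.0936 t 20.175 | shift [ 76.3  -3.2 213.2] turn [ 0.  -0.  -0.1]
```

move_arm --targets '[[[40, -1, 40], [0, 0, 0], 1], [[76, -3, 90], [0, 0, 0], 1], [[76, -3, 140], [0, 0, 0], 1], [[76, -3, 180], [0, 0, 0], 1], [[76, -3, 204], [0, 0, 0], 1], [[76, -3, 213], [0, 0, 0], 1], [[76, -3, 213], [0, 0, 0], 1], [[76, -3, 213], [0, 0, 0], -1], [[76, -3, 213], [0, 0, 0], -1], [[76, -3, 213], [0, 0, 0], -1], [[76, -3, 213], [0, 0, 0], -1], [[76, -3, 213], [0, 0, 0], -1], [[76, -3, 213], [0, 0, 0], -1]]'

```text
time: 21.8
tool_pos: [0.5863, 0.2899, 0.0071]
ee_rot: [-3.141, -0.001, 0.011]
wrist_force: [-0.1, -0.8, 2.7]
width: 0.0593
```

```bash
python3 - <<'E'
from h import *
go(.5566,-.1106,.150,.012)
E
```

```text
at [0.5863 0.2899 0.0071] yaw 0.011 F [-0.1 -0.8  2.7] w 0.0593 t 21.8 | shift [ -34.2  400.1 -143. ] turn [-0. -0. -0.]
```

move_arm --targets '[[[0, 0, -30], [0, 0, 0], -1], [[0, 0, -80], [0, 0, 0], -1], [[0, 0, -130], [0, 0, 0], -1], [[-5, 50, -143], [0, 0, 0], -1], [[-10, 105, -143], [0, 0, 0], -1], [[-15, 160, -143], [0, 0, 0], -1], [[-20, 215, -143], [0, 0, 0], -1], [[-25, 270, -143], [0, 0, 0], -1], [[-30, 325, -143], [0, 0, 0], -1], [[-34, 375, -143], [0, 0, 0], -1], [[-34, 400, -143], [0, 0, 0], -1], [[-34, 400, -143], [0, 0, 0], -1], [[-34, 400, -143], [0, 0, 0], -1], [[-34, 400, -143], [0, 0, 0], -1]]'

```text
time: 23.55
tool_pos: [0.5567, -0.1092, 0.1494]
ee_rot: [-3.141, 0.0, 0.013]
wrist_force: [0.1, -0.1, -0.4]
width: 0.0595
```

```bash
python3 - <<'E'
from h import *
go(.5566,-.1106,.049,.012)
p,A,o=pose(); im=viewer.snapshot('wrist'); np.savez('w7.npz',im=im,p=p,A=A)
for fn in ('w5.npz','w7.npz'):
    d=np.load(fn); P=d['p']; print(P); im=d['im']; hsv=cv2.cvtColor(im,cv2.COLOR_RGB2HSV)
    # held disc width row extents at several rows
    m=cv2.inRange(hsv,(12,60,90),(28,255,255))
    dfind(im,P,d['A'],P[:2],P[2]+.014)
E
```

```text
at [ 0.5567 -0.1092  0.1494] yaw 0.013 F [ 0.1 -0.1 -0.4] w 0.0595 t 23.55 | shift [-1.000e-01  1.500e+00  1.003e+02] turn [-0.   0.   0.1]
[ 0.55543342 -0.10806772  0.1497243 ]
px [321.3 239.1] area 7461 ctr [ 0.5605 -0.1078] r 0.0284 ext [0.0757 0.0578]
px [201.1 261.8] area 731 ctr [ 0.5421 -0.033 ] r 0.0125 ext [0.0264 0.0298]
px [513.1 220.4] area 9721 ctr [ 0.5719 -0.2393] r 0.045 ext [0.0836 0.1039]
[ 0.55665139 -0.10917903  0.14935075]
px [320.  240.3] area 7170 ctr [ 0.5618 -0.1085] r 0.0272 ext [0.0734 0.0577]
px [200.1 262.1] area 675 ctr [ 0.5425 -0.0334] r 0.0125 ext [0.0257 0.0299]
px [513.  220.9] area 9735 ctr [ 0.5719 -0.2413] r 0.0457 ext [0.083  0.1078]
```

move_arm --targets '[[[0, 0.5, 10], [0, 0, 0], -1], [[0, 0.7, 25], [0, 0, 0], -1], [[0, 0.7, 40], [0, 0, 0], -1], [[0, 0.7, 50], [0, 0, 0], -1], [[0, 0.7, 60], [0, 0, 0], -1], [[0, 0.7, 70], [0, 0, 0], -1], [[0, 0.7, 80], [0, 0, 0], -1], [[0, 0.7, 86], [0, 0, 0], -1]]'

```text
time: 24.6
tool_pos: [0.5563, -0.1112, 0.0627]
ee_rot: [-3.141, 0.001, 0.011]
wrist_force: [-1.0, -0.3, 0.4]
width: 0.0592
```

move_arm --targets '[[[0, 0, 4], [0, 0, 0], -1], [[0, 0, 8], [0, 0, 0], -1], [[0, 0, 11], [0, 0, 0], -1], [[0, 0, 13], [0, 0, 0], -1], [[0, 0, 13], [0, 0, 0], -1]]'

```text
time: 25.22
tool_pos: [0.5565, -0.1113, 0.0504]
ee_rot: [-3.141, 0.0, 0.011]
wrist_force: [-0.6, -0.3, -0.5]
width: 0.0593
```

move_arm --targets '[[[0, 0, 1.5], [0, 0, 0], -1], [[0, 0, 2], [0, 0, 0], -1], [[0, 0, 2], [0, 0, 0], -1]]'

```text
time: 25.6
tool_pos: [0.5568, -0.1113, 0.049]
ee_rot: [3.141, -0.001, 0.011]
wrist_force: [0.0, -0.9, 2.0]
width: 0.0591
```

move_arm --targets '[[[0, 0, 0], [0, 0, 0], 1], [[0, 0, 0], [0, 0, 0], 1], [[0, 0, 0], [0, 0, 0], 1], [[0, 0, -20], [0, 0, 0], 1], [[0, 0, -60], [0, 0, 0], 1], [[0, 0, -120], [0, 0, 0], 1], [[-10, -40, -171], [0, 0, 0], 1], [[-20, -100, -171], [0, 0, 0], 1], [[-40, -160, -171], [0, 0, 0], 1], [[-60, -220, -171], [0, 0, 0], 1], [[-80, -280, -171], [0, 0, 0], 1], [[-100, -340, -171], [0, 0, 0], 1], [[-115, -400, -171], [0, 0, 0], 1], [[-128, -460, -171], [0, 0, 0], 1], [[-128, -520, -171], [0, 0, 0], 1], [[-128, -542, -171], [0, 0, 0], 1], [[-128, -542, -171], [0, 0, 0], 1], [[-128, -542, -171], [0, 0, 0], 1], [[-128, -542, -171], [0, 0, 0], 1]]'

```text
time: 27.98
tool_pos: [0.4228, 0.428, 0.2199]
ee_rot: [-3.142, -0.0, 0.01]
wrist_force: [-0.1, -0.3, 0.2]
width: 0.0942
```

```bash
python3 - <<'E'
from h import *
r=look('w8.npz',(.494,.429),.02); go(*r[0][0],.0065,.012)
print(pose()[2]['joint_positions'].round(2))
E
```

```text
px [318.5 123.9] area 1928 ctr [0.4978 0.431 ] r 0.0297 ext [0.059  0.0595]
px [328.4  69.3] area 972 ctr [0.5671 0.42  ] r 0.031 ext [0.0666 0.0781]
px [407.  191.1] area 1557 ctr [0.4155 0.3161] r 0.0291 ext [0.058  0.0597]
at [0.4229 0.428  0.22  ] yaw 0.01 F [ 0.4  0.1 -0.7] w 0.0937 t 28.025 | shift [ 74.9  -2.2 213.5] turn [-0.  -0.  -0.1]
[ 0.7   0.2   1.21 -0.    1.73  2.26]
```

move_arm --targets '[[[40, -1, 40], [0, 0, 0], 1], [[75, -2.5, 90], [0, 0, 0], 1], [[75, -2.5, 140], [0, 0, 0], 1], [[75, -2.5, 180], [0, 0, 0], 1], [[75, -2.5, 204], [0, 0, 0], 1], [[75, -2.5, 213], [0, 0, 0], 1], [[75, -2.5, 213], [0, 0, 0], 1], [[75, -2.5, 213], [0, 0, 0], -1], [[75, -2.5, 213], [0, 0, 0], -1], [[75, -2.5, 213], [0, 0, 0], -1], [[75, -2.5, 213], [0, 0, 0], -1], [[75, -2.5, 213], [0, 0, 0], -1], [[75, -2.5, 213], [0, 0, 0], -1]]'

```text
time: 29.65
tool_pos: [0.4976, 0.4327, 0.007]
ee_rot: [-3.141, -0.001, 0.011]
wrist_force: [-0.9, -1.0, 3.2]
width: 0.0594
```

```bash
python3 - <<'E'
from h import *
go(.5566,-.1106,.150,.012)
E
```

```text
at [0.4976 0.4327 0.007 ] yaw 0.011 F [-0.9 -1.   3.2] w 0.0594 t 29.65 | shift [  52.9  543.9 -143.1] turn [-0. -0. -0.]
```

move_arm --targets '[[[0, 0, -30], [0, 0, 0], -1], [[0, 0, -80], [0, 0, 0], -1], [[0, 0, -130], [0, 0, 0], -1], [[5, 50, -143], [0, 0, 0], -1], [[10, 105, -143], [0, 0, 0], -1], [[15, 160, -143], [0, 0, 0], -1], [[20, 215, -143], [0, 0, 0], -1], [[25, 270, -143], [0, 0, 0], -1], [[30, 325, -143], [0, 0, 0], -1], [[36, 380, -143], [0, 0, 0], -1], [[42, 435, -143], [0, 0, 0], -1], [[48, 490, -143], [0, 0, 0], -1], [[53, 530, -143], [0, 0, 0], -1], [[53, 545, -143], [0, 0, 0], -1], [[53, 545, -143], [0, 0, 0], -1], [[53, 545, -143], [0, 0, 0], -1], [[53, 545, -143], [0, 0, 0], -1]]'

```text
time: 31.78
tool_pos: [0.5566, -0.1102, 0.1496]
ee_rot: [-3.141, -0.0, 0.014]
wrist_force: [-0.6, -0.6, 0.4]
width: 0.0591
```

move_arm --targets '[[[0, 0, 10], [0, 0, 0], -1], [[0, 0, 25], [0, 0, 0], -1], [[0, 0, 40], [0, 0, 0], -1], [[0, 0, 50], [0, 0, 0], -1], [[0, 0, 60], [0, 0, 0], -1], [[0, 0, 70], [0, 0, 0], -1], [[0, 0, 75], [0, 0, 0], -1], [[0, 0, 75], [0, 0, 0], -1]]'

```text
time: 32.78
tool_pos: [0.5564, -0.1117, 0.0741]
ee_rot: [-3.141, 0.001, 0.011]
wrist_force: [0.1, -0.5, -0.5]
width: 0.0592
```

move_arm --targets '[[[0, 0, 2], [0, 0, 0], -1], [[0, 0, 4], [0, 0, 0], -1], [[0, 0, 5.5], [0, 0, 0], -1], [[0, 0, 6], [0, 0, 0], -1], [[0, 0, 6], [0, 0, 0], -1]]'

```text
time: 33.4
tool_pos: [0.5568, -0.1118, 0.069]
ee_rot: [3.141, -0.001, 0.011]
wrist_force: [-0.5, 0.3, 2.0]
width: 0.0593
```

move_arm --targets '[[[0, 0, 0], [0, 0, 0], 1], [[0, 0, 0], [0, 0, 0], 1], [[0, 0, 0], [0, 0, 0], 1], [[0, 0, -20], [0, 0, 0], 1], [[0, 0, -60], [0, 0, 0], 1], [[0, 0, -120], [0, 0, 0], 1], [[-20, -20, -151], [0, 0, 0], 1], [[-60, -55, -151], [0, 0, 0], 1], [[-100, -90, -151], [0, 0, 0], 1], [[-140, -125, -151], [0, 0, 0], 1], [[-166, -150, -151], [0, 0, 0], 1], [[-166, -150, -151], [0, 0, 0], 1], [[-166, -150, -151], [0, 0, 0], 1]]'

```text
time: 35.02
tool_pos: [0.3894, 0.036, 0.2196]
ee_rot: [3.141, -0.001, 0.011]
wrist_force: [0.8, 0.1, -0.2]
width: 0.0942
```

```bash
python3 - <<'E'
from h import *
r=look('w9.npz',(.461,.036),.01); go(*r[0][0],.0055,.012)
E
```

```text
px [318.9 128.3] area 1889 ctr [0.459  0.0386] r 0.0301 ext [0.0604 0.0599]
px [293.7 193.8] area 921 ctr [0.3721 0.0699] r 0.0297 ext [0.0286 0.0872]
px [415.1 134.2] area 1696 ctr [ 0.4559 -0.0857] r 0.0304 ext [0.0615 0.0619]
at [0.3896 0.0358 0.2194] yaw 0.011 F [ 1.1 -0.4 -0.2] w 0.0937 t 35.075 | shift [ 69.4  -2.1 213.9] turn [ 0.  -0.  -0.1]
```

move_arm --targets '[[[40, -1, 40], [0, 0, 0], 1], [[69, -2.5, 90], [0, 0, 0], 1], [[69, -2.5, 140], [0, 0, 0], 1], [[69, -2.5, 180], [0, 0, 0], 1], [[69, -2.5, 206], [0, 0, 0], 1], [[69, -2.5, 215], [0, 0, 0], 1], [[69, -2.5, 215], [0, 0, 0], 1], [[69, -2.5, 215], [0, 0, 0], -1], [[69, -2.5, 215], [0, 0, 0], -1], [[69, -2.5, 215], [0, 0, 0], -1], [[69, -2.5, 215], [0, 0, 0], -1], [[69, -2.5, 215], [0, 0, 0], -1], [[69, -2.5, 215], [0, 0, 0], -1]]'

```text
time: 36.7
tool_pos: [0.4582, 0.0396, 0.005]
ee_rot: [3.142, -0.001, 0.012]
wrist_force: [-2.0, 0.0, 3.9]
width: 0.0587
```

```bash
python3 - <<'E'
from h import *
go(.5566,-.1110,.150,.012)
E
```

```text
at [0.4582 0.0396 0.005 ] yaw 0.012 F [-2.   0.   3.9] w 0.0587 t 36.7 | shift [  96.8  151.8 -144.9] turn [ 0. -0. -0.]
```

move_arm --targets '[[[0, 0, -30], [0, 0, 0], -1], [[0, 0, -80], [0, 0, 0], -1], [[0, 0, -130], [0, 0, 0], -1], [[25, 40, -145], [0, 0, 0], -1], [[50, 80, -145], [0, 0, 0], -1], [[75, 120, -145], [0, 0, 0], -1], [[96, 152, -145], [0, 0, 0], -1], [[96, 152, -145], [0, 0, 0], -1], [[96, 152, -145], [0, 0, 0], -1], [[96, 152, -145], [0, 0, 0], -1]]'

```text
time: 37.95
tool_pos: [0.5551, -0.1102, 0.1494]
ee_rot: [-3.141, 0.0, 0.013]
wrist_force: [-0.0, 0.5, -0.5]
width: 0.0585
```

move_arm --targets '[[[0, 0, 10], [0, 0, 0], -1], [[0, 0, 25], [0, 0, 0], -1], [[0, 0, 35], [0, 0, 0], -1], [[0, 0, 43], [0, 0, 0], -1], [[0, 0, 50], [0, 0, 0], -1], [[0, 0, 54], [0, 0, 0], -1], [[0, 0, 54], [0, 0, 0], -1]]'

```text
time: 38.83
tool_pos: [0.5555, -0.1113, 0.0952]
ee_rot: [-3.141, 0.0, 0.011]
wrist_force: [0.4, 0.1, -0.8]
width: 0.0587
```

Expected contact is at 0.087.

move_arm --targets '[[[0, 0, 3], [0, 0, 0], -1], [[0, 0, 5], [0, 0, 0], -1], [[0, 0, 7], [0, 0, 0], -1], [[0, 0, 8.5], [0, 0, 0], -1], [[0, 0, 8.5], [0, 0, 0], -1]]'

```text
time: 39.45
tool_pos: [0.5556, -0.1113, 0.087]
ee_rot: [-3.142, -0.0, 0.011]
wrist_force: [0.0, 0.2, 0.1]
width: 0.0586
```

move_arm --targets '[[[0, 0, 0.8], [0, 0, 0], -1], [[0, 0, 0.8], [0, 0, 0], -1], [[0, 0, 0.8], [0, 0, 0], 1], [[0, 0, 0.8], [0, 0, 0], 1], [[0, 0, 0.8], [0, 0, 0], 1], [[0, 0, -20], [0, 0, 0], 1], [[0, 0, -60], [0, 0, 0], 1], [[0, 0, -120], [0, 0, 0], 1], [[-30, 0, -133], [0, 0, 0], 1], [[-71, 0, -133], [0, 0, 0], 1], [[-71, 0, -133], [0, 0, 0], 1], [[-71, 0, -133], [0, 0, 0], 1]]'

```text
time: 40.95
tool_pos: [0.485, -0.1121, 0.2199]
ee_rot: [-3.142, -0.001, 0.011]
wrist_force: [-0.7, 0.8, 0.1]
width: 0.0941
```

```bash
python3 - <<'E'
from h import *
r=look('w10.npz',(.5563,-.11),.092)
d=np.load('w10.npz'); dfind(d['im'],d['p'],d['A'],(.456,-.086),.01)
c4=[ray('top',c,.03)[:2] for c in [(431,213),(478,217),(469,298),(423,293)]]; print('tray',np.mean(c4,0).round(4))
a=viewer.snapshot('scene'); b=viewer.snapshot('top')
save(np.hstack([cv2.resize(d['im'][70:190,260:380],(400,400),interpolation=2),cv2.resize(a[130:210,270:350],(400,400),interpolation=2)]),'c7.png')
np.save('t3.npy',b)
E
```

```text
px [320.1 127. ] area 2926 ctr [ 0.5561 -0.111 ] r 0.0298 ext [0.0597 0.0592]
px [300.1 205.2] area 1636 ctr [ 0.4763 -0.0912] r 0.0234 ext [0.0478 0.0475]
px [445.7  44.5] area 770 ctr [ 0.656  -0.2619] r 0.0347 ext [0.0865 0.056 ]
px [300.1 205.2] area 1636 ctr [ 0.455  -0.0859] r 0.0296 ext [0.0605 0.0601]
px [320.1 127. ] area 2926 ctr [ 0.5561 -0.111 ] r 0.0377 ext [0.0757 0.075 ]
px [154.3  97.6] area 5000 ctr [0.6055 0.1214] r 0.0733 ext [0.1527 0.1463]
tray [ 0.4652 -0.3391]
```

View pics/c7.png

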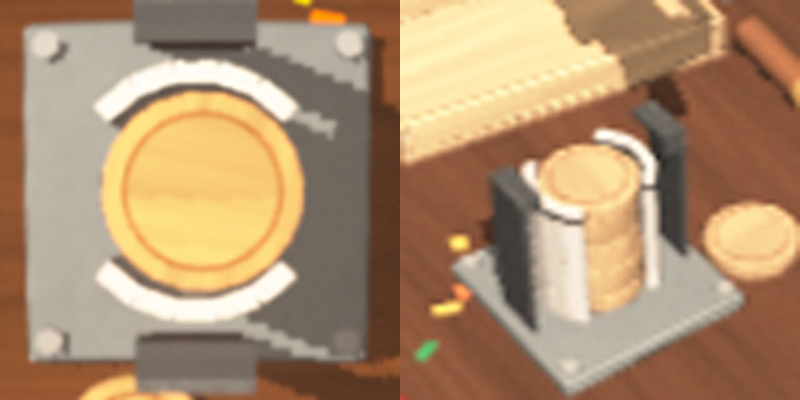

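c7: the cup stack is level at the mark (disc r = 29.8 mm when cast on z = 0.092). d6 stays at (.455,−.086). I turn the wrist by half so that the camera side faces away from the hooks.

move_arm --targets '[[[0, 0, 0], [0, 0, -10], 1], [[-10, 0, 0], [0, 0, -20], 1], [[-20, 0, 0], [0, 0, -30], 1], [[-30, -10, 0], [0, 0, -40], 1], [[-34, -20, 0], [0, 0, -50], 1], [[-34, -26, 0], [0, 0, -60], 1], [[-34, -26, 0], [0, 0, -70], 1], [[-34, -26, 0], [0, 0, -80], 1], [[-34, -26, 0], [0, 0, -90], 1], [[-34, -26, 0], [0, 0, -100], 1], [[-34, -26, 0], [0, 0, -110], 1], [[-34, -26, 0], [0, 0, -120], 1], [[-34, -26, 0], [0, 0, -130], 1], [[-34, -26, 0], [0, 0, -140], 1], [[-34, -26, 0], [0, 0, -150], 1], [[-34, -26, 0], [0, 0, -160], 1], [[-34, -26, 0], [0, 0, -170], 1], [[-34, -26, 0], [0, 0, -179], 1], [[-34, -26, 0], [0, 0, -179], 1], [[-34, -26, 0], [0, 0, -179], 1]]'

```text
time: 43.6
tool_pos: [0.4506, -0.0865, 0.2198]
ee_rot: [3.141, -0.0, 3.134]
wrist_force: [0.0, -0.8, 0.3]
width: 0.0939
```

```bash
python3 - <<'E'
from h import *
look('w11.npz',(.455,-.086),.01); go(.451,-.0859,.005,3.135)
print(pose()[2]['joint_positions'].round(2))
E
```

```text
px [320.7 186.7] area 1753 ctr [ 0.4558 -0.0862] r 0.03 ext [0.0602 0.0603]
px [300.2 284.7] area 1566 ctr [ 0.5983 -0.1168] r 0.0341 ext [0.0543 0.0769]
px [442.2 127.9] area 642 ctr [0.3707 0.074 ] r 0.0294 ext [0.0256 0.086 ]
at [ 0.4505 -0.0865  0.2198] yaw 3.134 F [-0.5 -0.4  0.1] w 0.0938 t 43.65 | shift [ -0.5   0.5 214.8] turn [ 0.  -0.  -0.1]
[-0.31 -0.12  1.55  0.    1.72 -1.88]
```

move_arm --targets '[[[0, 0, 50], [0, 0, 0], 1], [[0, 0, 100], [0, 0, 0], 1], [[0, 0, 150], [0, 0, 0], 1], [[0, 0, 190], [0, 0, 0], 1], [[0, 0, 208], [0, 0, 0], 1], [[0, 0, 214], [0, 0, 0], 1], [[0, 0, 214], [0, 0, 0], 1], [[0, 0, 214], [0, 0, 0], -1], [[0, 0, 214], [0, 0, 0], -1], [[0, 0, 214], [0, 0, 0], -1], [[0, 0, 214], [0, 0, 0], -1], [[0, 0, 214], [0, 0, 0], -1], [[0, 0, 214], [0, 0, 0], -1]]'

```text
time: 45.28
tool_pos: [0.4505, -0.0865, 0.0063]
ee_rot: [-3.142, 0.0, 3.135]
wrist_force: [0.2, 0.7, 2.6]
width: 0.0583
```

```bash
python3 - <<'E'
from h import *
go(.515,-.345,.12,3.03)
E
```

```text
at [ 0.4505 -0.0865  0.0063] yaw 3.135 F [0.2 0.7 2.6] w 0.0583 t 45.275 | shift [ -66.2 -258.1 -113.7] turn [-0.  0.  6.]
```

move_arm --targets '[[[0, 0, -40], [0, 0, 0], -1], [[0, 0, -90], [0, 0, 0], -1], [[0, 0, -144], [0, 0, 0], -1], [[0, -50, -150], [0, 0, 0], -1], [[0, -105, -150], [0, 0, 2], -1], [[-10, -160, -150], [0, 0, 6], -1], [[-40, -215, -150], [0, 0, 6], -1], [[-66, -258, -130], [0, 0, 6], -1], [[-66, -258, -80], [0, 0, 6], -1], [[-66, -258, -40], [0, 0, 6], -1], [[-66, -258, -15], [0, 0, 6], -1], [[-66, -258, -7], [0, 0, 6], -1], [[-66, -258, -6], [0, 0, 6], -1], [[-66, -258, -6], [0, 0, 6], -1]]'

```text
time: 47.02
tool_pos: [0.5153, -0.3453, 0.0129]
ee_rot: [-3.141, 0.001, 3.031]
wrist_force: [-0.5, -0.5, 0.3]
width: 0.0589
```

move_arm --targets '[[[0, 0, 1.5], [0, 0, 0], -1], [[0, 0, 1.5], [0, 0, 0], 0.5], [[0, 0, 1.5], [0, 0, 0], 0.5], [[0, 0, 1.5], [0, 0, 0], 0.5], [[0, 0, -20], [0, 0, 0], 0.5], [[0, 0, -70], [0, 0, 0], 0.5], [[0, 0, -130], [0, 0, 0], 1], [[0, 0, -190], [0, 0, 0], 1], [[10, 60, -207], [0, 0, 0], 1], [[20, 120, -207], [0, 0, 0], 1], [[30, 180, -207], [0, 0, 0], 1], [[40, 240, -207], [0, 0, 0], 1], [[50, 300, -207], [0, 0, 0], 1], [[60, 360, -207], [0, 0, 0], 1], [[70, 420, -207], [0, 0, 0], 1], [[80, 480, -207], [0, 0, 0], 1], [[90, 540, -207], [0, 0, 0], 1], [[100, 600, -207], [0, 0, 0], 1], [[107, 649, -207], [0, 0, 0], 1], [[107, 649, -207], [0, 0, 0], 1]]'

```text
time: 49.52
tool_pos: [0.4791, 0.3149, 0.2183]
ee_rot: [-3.142, -0.001, 3.036]
wrist_force: [0.2, -0.8, -0.3]
width: 0.0939
```

move_arm --targets '[[[0, 0, 0], [0, 0, 0], 1], [[0, 0, 0], [0, 0, 0], 1]]'

```text
time: 49.78
tool_pos: [0.4805, 0.3106, 0.2192]
ee_rot: [-3.141, 0.0, 3.029]
wrist_force: [-0.3, -0.4, 0.3]
width: 0.0939
```

```bash
python3 - <<'E'
from h import *
r=look('w12.npz',(.413,.315),.01); go(*r[0][0],.006,3.03)
E
```

```text
px [316.1 130.4] area 1892 ctr [0.4136 0.3127] r 0.0301 ext [0.0611 0.0608]
px [244.6 282.2] area 743 ctr [0.6096 0.1806] r 0.027 ext [0.0655 0.0532]
px [186.7 253.1] area 1391 ctr [0.5821 0.1129] r 0.0491 ext [0.0951 0.1085]
at [0.4805 0.3106 0.2193] yaw 3.029 F [ 0.2  0.4 -0.2] w 0.094 t 49.825 | shift [ 66.9  -5.4 213.3] turn [ 0.   0.  -0.1]
```

move_arm --targets '[[[40, -3, 40], [0, 0, 0], 1], [[67, -5.5, 90], [0, 0, 0], 1], [[67, -5.5, 140], [0, 0, 0], 1], [[67, -5.5, 180], [0, 0, 0], 1], [[67, -5.5, 206], [0, 0, 0], 1], [[67, -5.5, 213], [0, 0, 0], 1], [[67, -5.5, 213], [0, 0, 0], 1], [[67, -5.5, 213], [0, 0, 0], -1], [[67, -5.5, 213], [0, 0, 0], -1], [[67, -5.5, 213], [0, 0, 0], -1], [[67, -5.5, 213], [0, 0, 0], -1], [[67, -5.5, 213], [0, 0, 0], -1], [[67, -5.5, 213], [0, 0, 0], -1]]'

```text
time: 51.45
tool_pos: [0.4131, 0.3141, 0.0064]
ee_rot: [3.141, 0.0, 3.031]
wrist_force: [-0.7, 0.7, 3.3]
width: 0.0586
```

```bash
python3 - <<'E'
from h import *
go(.415,-.333,.12,3.03)
E
```

```text
at [0.4131 0.3141 0.0064] yaw 3.031 F [-0.7  0.7  3.3] w 0.0586 t 51.45 | shift [ -73.4 -642.9 -113.9] turn [0.  0.  0.1]
```

move_arm --targets '[[[0, 0, -40], [0, 0, 0], -1], [[0, 0, -90], [0, 0, 0], -1], [[0, 0, -144], [0, 0, 0], -1], [[-6, -50, -150], [0, 0, 0], -1], [[-12, -105, -150], [0, 0, 0], -1], [[-18, -160, -150], [0, 0, 0], -1], [[-24, -215, -150], [0, 0, 0], -1], [[-30, -270, -150], [0, 0, 0], -1], [[-36, -325, -150], [0, 0, 0], -1], [[-42, -380, -150], [0, 0, 0], -1], [[-48, -435, -150], [0, 0, 0], -1], [[-55, -490, -150], [0, 0, 0], -1], [[-62, -545, -150], [0, 0, 0], -1], [[-68, -600, -150], [0, 0, 0], -1], [[-73, -643, -150], [0, 0, 0], -1], [[-73, -643, -110], [0, 0, 0], -1], [[-73, -643, -60], [0, 0, 0], -1], [[-73, -643, -20], [0, 0, 0], -1], [[-73, -643, -6], [0, 0, 0], -1], [[-73, -643, -6], [0, 0, 0], -1]]'

```text
time: 53.95
tool_pos: [0.4142, -0.333, 0.0116]
ee_rot: [3.141, -0.001, 3.031]
wrist_force: [0.2, 0.3, -0.2]
width: 0.0586
```

move_arm --targets '[[[0, 0, 0], [0, 0, 0], -1], [[0, 0, 1.5], [0, 0, 0], -1], [[0, 0, 1.5], [0, 0, 0], 0.5], [[0, 0, 1.5], [0, 0, 0], 0.5], [[0, 0, 1.5], [0, 0, 0], 0.5], [[0, 0, -20], [0, 0, 0], 0.5], [[0, 0, -70], [0, 0, 0], 0.5], [[0, 0, -130], [0, 0, 0], 1], [[0, 0, -190], [0, 0, 0], 1], [[50, 0, -210], [0, 0, 0], 1], [[100, 0, -210], [0, 0, 0], 1], [[100, 0, -210], [0, 0, 0], 1], [[100, 0, -210], [0, 0, 0], 1]]'

```text
time: 55.58
tool_pos: [0.3154, -0.3222, 0.2219]
ee_rot: [3.142, 0.001, 3.031]
wrist_force: [0.2, 1.0, -0.1]
width: 0.094
```

```bash
python3 - <<'E'
from h import *
b=viewer.snapshot('top'); a=viewer.snapshot('scene'); go(.3,-.3,.2,3.03)
save(cv2.resize(b[100:325,170:490],(800,562),interpolation=2),'c8.png')
save(cv2.resize(a[90:330,200:480],(700,600),interpolation=2),'c9.png')
E
```

```text
at [ 0.3158 -0.3222  0.2215] yaw 3.032 F [ 0.5 -0.7 -0.7] w 0.0942 t 55.675 | shift [18.1 20.3 21.6] turn [ 0.  -0.   0.1]
```

View pics/c8.png

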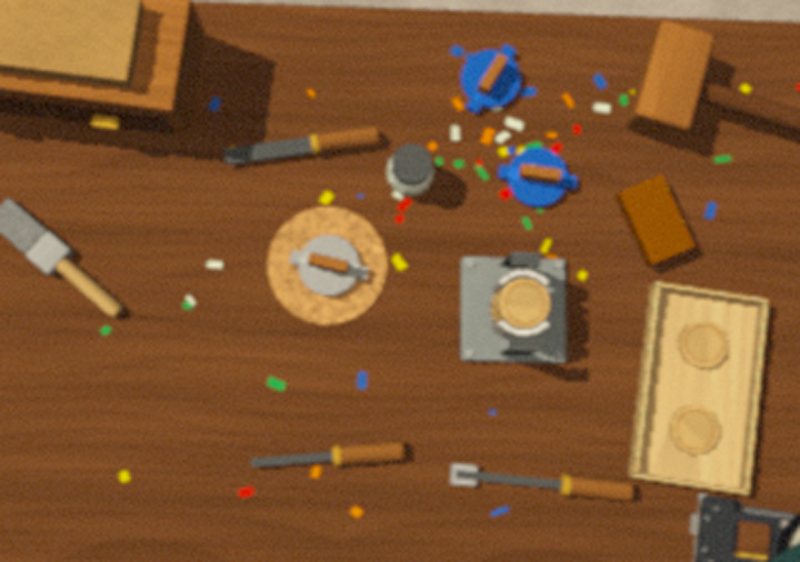

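View pics/c9.png

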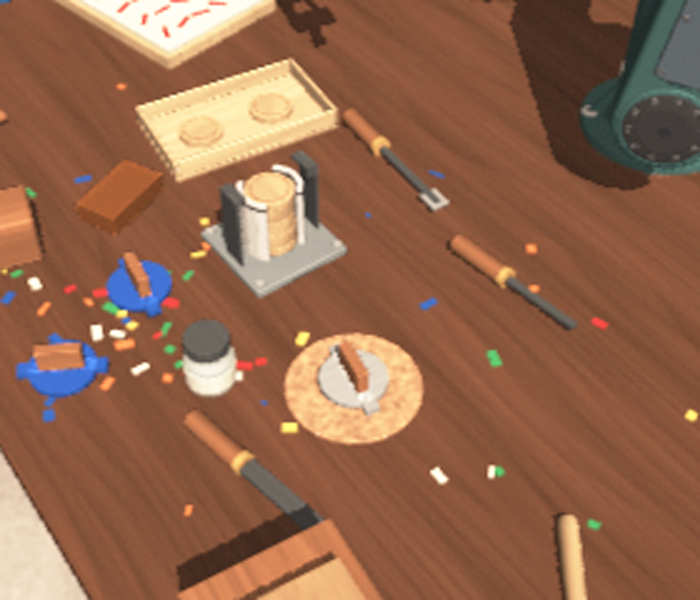

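Everything is in place: cover grip up on the mat at crop (330,265), stack in the cup at (523,303), two discs flat in the tray at (703,345) and (695,430). The bench is clear of discs and the bystanders show no movement.

```bash
python3 -c "
from h import *
print(order.close_job())"
```

```text
the job is handed in; nothing more can be done
None
```

The packing cup is built up to the mark and the job is handed in, at about 56 s of simulated time.

- **Cover:** I turned it about 78° counter-clockwise, lifted it out and stood it grip up on the cork mat. The gripper released it within about 1 mm of the measured mat centre.
- **Cup:** A 10 mm disc was already inside; the first disc put in touched at the height for a thin one. I added three thick discs and one thin, which makes 80 mm.
- **Tray:** The other two thin discs lie flat in the plywood tray.

**Last checks:** From above, the top disc measures 29.8 mm in radius when cast at the mark height (30 expected), so the stack is level with the mark. For the second and third thick discs, the contact heights matched the plan to about 1 mm. The last thin disc gave no clear contact force where contact was expected, so only the camera confirms the final height.

The final top and scene views show no discs left on the bench and no visible change to the tools, jar or wax. No disc was seen knocked aside, I noticed no slip of the grip, and no check failed.

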